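Re-tension the cam-lever hold-down clamp on a project box

TASK

The hold-down clamp is closed but slack: its pad does not grip the blue project box that is about to be drilled. Flip the red cam lever fully up to open it, turn the orange wing nut clockwise until the pad just comes down to touch the box's lid while the lever is still up, then flip the lever fully down again so that the box is held firmly. Do not shift the box from its stops or disturb the things lying around, and leave the clamp alone when it is set.

Things in the scene. Friction and masses are not known exactly. Their poses are not given: they have to be found in the camera images.
- bed: slotted aluminium fixture plate, 360 x 180 x 16 mm, fixed on the desk (place and yaw vary). Origin: centre of its underside, at desk level, straight below the clamp's vertical stud. x runs along the clamp's strap from the red lever to the box, z up. On it: a steel heel block 36 mm tall below the lever's pin, and two dark stops 20 mm tall at the box's +x end and -y side.
- strap: grey clamp strap along the bed's x, 40 mm wide, 12 mm thick, from 104 mm behind the stud (a fork holding the red lever) to 77 mm ahead of it (nose with the pad). Origin: on the stud's axis, mid-thickness, about 70 mm above the desk; its top is 76 mm above the desk. It tilts by 1 to 3 degrees as the lever and the nut are worked.
- cam_lever (a joint): angle of the red cam lever about its level pin (parallel to the bed's y): 0 = closed, lying flat, free end towards the bed's -x; grows as the free end is raised, to 1.15 = fully open (end stop). It stays where it is left (friction 0.3 N m). Opening it drops the strap's heel and lifts the pad 2.4 mm; closing undoes this, evenly over the swing.
- cam_pin (a point): the lever's pin, on the bed's line y = 0, 85 mm to the -x side of the stud, about 70 mm above the desk (it drops 3 mm as the lever opens). The strap's fork cheeks stand 20 mm either side of the lever here and reach 19 mm behind the pin.
- lever_grip (a point): middle of the lever's red handle, 78 mm from the pin. The handle is straight, in line with the pin, 18 mm wide (bed y), 15 mm thick, from 36 to 114 mm from the pin. Its x axis points along the handle to the pin, y along the pin. Closed, it is about 70 mm above the desk with 46 mm free below it.
- wing_nut (a joint): angle of the orange wing nut about its vertical stud; grows clockwise seen from above, which lowers the strap: the pad descends 1.1 mm per radian. It stays where it is left (friction 0.06 N m). Starts between -0.5 and 1.1. With the lever open the pad just touches the lid at about 3.5; at the start, with the lever closed, the pad is still clear of the lid.
- nut_grip (a point): middle of the wing nut's upright blade, on the stud's axis, about 103 mm above the desk. The blade is 62 mm long (this point's x axis runs along it), 10 mm thick (y axis) and 30 mm tall, from 88 to 118 mm above the desk; under it is a hub of 26 mm diameter, 9 mm tall. The nut looks the same after half a turn.
- pressure_pad: black rubber-faced spring pad, 24 mm in diameter, under the strap's nose, 60 mm to the +x side of the stud. It is sprung (with the strap's give about 6 N per mm) and pushed up into the strap as the clamp presses on the lid.
- pad_face (a point): centre of the pad's lower face.
- project_box: loose blue-painted die-cast project box, 119 (bed x) x 94 x 34 mm, about 0.4 kg, with a paper drilling template on its lid; it sits on the plate against the two stops, its top 50 mm above the desk. Origin: centre of its underside.
- box_lid (a point): centre of the top face of the box's lid, z up. The pad presses on the lid 34 mm to the bed's -x side of it.
- screwdriver: loose screwdriver with red handle, 200 mm long, lying along its x axis beside the plate. Leave alone.
- water_bottle: loose pale translucent water bottle with black cap, 72 mm diameter, 210 mm tall, standing beyond the lever's end of the plate. Leave alone.
- mouse: loose grey and black computer mouse, 105 x 60 x 34 mm, beside the plate. Leave alone.
- pliers: loose pliers with yellow handles, 175 mm long, lying beyond the box's end of the plate. Leave alone.
Things that resemble listed ones, but are neither listed nor needed, are in the scene too. There is more than one size of the project_box; the one meant has the size given above.

How it is judged (in metres and radians):
On the way, in this order (a step that is already met when the one before it is completed fails the run):
1. the cam lever is flipped fully up (open, past 1.0 rad) (value of joint cam_lever above 1 rad), for 0.2 s.
2. with the lever still up, the wing nut is turned until the pad is at the lid (within 1.2 mm of touching) (value of joint cam_lever above 0.9 rad and z of pad_face in the frame of box_lid below 0.0012 m), for 0.2 s.
3. the lever is flipped fully down (under 0.1 rad) and the pad presses on the box (value of joint cam_lever below 0.1 rad and contact force between pressure_pad and project_box above 6 N), for 0.2 s.
At the end, for the whole second after the job is handed in: The lever lies fully closed (under 0.1 rad), the pad presses on the box with 6 to 24 N (a pad that just touched the lid with the lever up gives about 14 N once closed), and the box is at rest within 4 mm of where it started (all of step 3 and contact force between pressure_pad and project_box below 24 N and distance of project_box from where it was at the start of the episode below 0.004 m and linear speed of project_box below 0.01 m/s).
It fails at once if the box is shifted by more than 8 mm (distance of project_box from where it was at the start of the episode above 0.008 m).
It fails at once if the screwdriver, bottle, mouse or pliers are disturbed (moved by more than 15 mm) (distance of any of screwdriver, water_bottle, mouse, pliers from where it was at the start of the episode above 0.015 m).
It also fails if it takes over 72 s, if anything falls off the work surface, if the arm or the gripper's body presses on something with over 40 N, if the wrist force passes 120 N, or if a joint passes its speed limit or range.

ROBOT

A 6-joint arm with a two-finger parallel gripper is mounted at the origin on the work surface. World frame = base frame: x ahead of the robot, y to its left, z up, the work surface at z = 0. Lengths are in mm, angles in rad, forces in N, time in s.
With the tool pointing down it reaches from about 300 to 875 mm from the base axis. Payload 4.2 kg.
Tool frame: the origin (TCP) lies where the fingers leave the gripper's body, on its centre line; the fingertips stand 73 mm ahead of it and the grasp point (between the pads) lies 54 mm ahead of it; z points along the fingers, y is the line along which they close (so a half turn about z gives the same grasp; the last joint's range is limited). The gripper opens to 85 mm and grips with 20 to 120 N. Pads are 22 mm wide; open, the fingers measure 114 mm over their backs; the gripper's body (76 mm by 85 mm) begins 54 mm behind the grasp point. The pads swing forward as they close: fully open they stand 13 mm farther back than shut.
Start: joints at [-1.18, 0.32, 1.565, -0, 1.257, -0.02], TCP at [229.624, -527.168, 303.938] pointing down, gripper open.
Joint ranges: [-3.11, 3.11], [-0.84, 2.01], [0.21, 2.61], [-1.34, 4.49], [0.05, 2.63], [-2.56, 2.56]. Speed limits (rad/s): [2.57, 2.57, 3.14, 3.14, 3.14, 3.14].

INTERFACE

Orientations are given as a unit quaternion [x, y, z, w].
In Python, from workcell import robot, claw, cams, finish_job, boxes_of, masks_of, landmark_of, sensors gives the robot as it stands. The module is installed in compiled form; this text tells all that it offers. Calls block until the motion is done:
- robot.movep(position, orientation): joint-space move of the TCP to a pose.
- robot.servo_line(position, rotation=None, rate=150, force_limit=None): straight line of the TCP; rotation=None keeps the orientation; rate is the mean speed in mm/s. With force_limit (N) it stops when the force on the tool has changed by that much, and returns True; else False.
- robot.set_joints(angles): joint-space move.
- claw.grip(opening, newtons=None): finger opening in mm; newtons is the grip in N (None keeps the last); returns when the fingers have stopped.
- robot.wait(seconds).
- robot.solve_ik(position, orientation): joint angles nearest the present ones, or None.
- cams.camera(name): name is "side" or "top"; returns a dict with "frame" (420x560x3 uint8, red, green, blue), "z_map" (420x560 float32, mm along the optical axis (not along the pixel's ray), 0 where there is no reading), "K" (3x3 intrinsics, pixels), "R" (3x3) and "t" (3): a world point X has camera coordinates R X + t. Camera axes: x right, y down, z forward; pixel columns grow to the right and rows downward; lengths in mm; the calibration is good to about 2 mm. A picture is of the moment at which its call begins.
A pose or a line that the arm cannot do raises robot.MotionError and nothing moves.
- finish_job(): hands the job in; it is judged then, once.
Trained networks look in a picture, given as the dict that the camera call returned (one of the last four; its "shot" number tells which), for a name from the list of things; names that differ only in an ending like _2 or _b are one class to them, and where a whole thing is asked for, a point or a joint stands for the part that bears it (a point fixed in the world has none). Each returns a list of dicts, best first, with "confidence" (0 to 1); they miss things now and then, are a little off and sometimes report something else, mostly with a low value. They report only what shows in the picture. A call takes as long as a camera call. They do not tell look-alikes from the thing itself.
- boxes_of(name, picture): "uv" ([column, row] in pixels, amid what is visible of it).
- masks_of(name, picture): "region" (420x560 bool, what is visible of it) and "uv" ([column, row] in pixels, amid what is visible of it).
- landmark_of(name, picture): "uv" ([column, row] in pixels: a listed point, or the origin of a listed thing).
Readings, each from a call of its own:
- sensors.read_time(): time.
- sensors.read_qpos(): joint angles.
- sensors.read_qvel(): joint speeds.
- sensors.read_tau(): joint torques, N m.
- sensors.read_tcp_pos(): TCP position.
- sensors.read_orientation(): TCP orientation.
- sensors.read_wrist_force(): force on the tool from outside, world axes, zero at the start.
- sensors.read_moment(): the same for the moment, N m.
- sensors.read_opening(): finger opening in mm.
- sensors.read_grip_force(): force on a finger pad.
Only numpy, scipy, OpenCV 4.12 (cv2) and the standard library are available. Lean on these libraries where they do the work, as an engineer would, in place of code of your own. Each camera call takes 0.05 s, during which the arm holds its last target. There are 200 camera calls.

## Working session

There is one attempt and no reset: what is moved stays moved. The work goes in short steps, each a Python script; the robot and the scene stay as the last script left them, time stands still between calls to the robot, and variables do not carry over. Pictures are saved under pics/ and viewed, at most 10 in all, crops included, and the job is handed in when it is done.

```bash
mkdir -p pics; cat > h.py <<'E'
import numpy as np, cv2
from workcell import robot, claw, cams, finish_job, boxes_of, masks_of, landmark_of, sensors
def ray(p,uv):
    d=np.linalg.inv(p["K"])@np.array([uv[0],uv[1],1.]); R,t=p["R"],p["t"]
    return -R.T@t, R.T@d
def atz(p,uv,z):
    c,d=ray(p,uv); return c+d*(z-c[2])/d[2]
def dep(p,uv):
    u,v=int(round(uv[0])),int(round(uv[1])); w=p["z_map"][max(v-2,0):v+3,max(u-2,0):u+3]; w=w[w>0]
    if not len(w): return None
    c,d=ray(p,uv); return c+d*np.median(w)
def proj(p,X):
    q=p["K"]@(p["R"]@np.asarray(X,float)+p["t"]); return q[:2]/q[2]
E
python3 - <<'E'
from h import *
np.set_printoptions(precision=1,suppress=True)
P={n:cams.camera(n) for n in("top","side")}
ims=[]
for n,p in P.items():
    cv2.imwrite(f"pics/{n}0.png",cv2.cvtColor(p["frame"],cv2.COLOR_RGB2BGR))
    for k,z in(("cam_pin",70),("lever_grip",70),("nut_grip",103),("strap",70),("box_lid",50),("pad_face",52)):
        for r in landmark_of(k,p)[:3]: print(n,k,round(r["confidence"],2),np.array(r["uv"]),"atz",atz(p,r["uv"],z),"dep",dep(p,r["uv"]))
p=P["top"]
for k in("screwdriver","water_bottle","mouse","pliers","project_box"):
    for r in boxes_of(k,p)[:2]: print(k,round(r["confidence"],2),np.array(r["uv"]),dep(p,r["uv"]))
E
```

```text
top cam_pin 0.76 [319.8 215.1] atz [511.7 -22.2  70. ] dep [511.3 -21.7  74. ]
top lever_grip 0.63 [352.1 233.6] atz [469.5 -94.6  70. ] dep [469.1 -93.4  76.1]
top lever_grip 0.48 [245.1 200.9] atz [544.6 147.1  70. ] dep [547.6 148.4  49.2]
top nut_grip 0.7 [284.2 210.8] atz [517.8  59.5 103. ] dep [519.2  59.2  91.7]
top strap 0.84 [285.  211.2] atz [520.9  56.7  70. ] dep [515.5  58.2 114.5]
top box_lid 0.76 [162.9 328.1] atz [260.9 330.6  50. ] dep [260.7 331.   48.4]
top box_lid 0.72 [246.  195.5] atz [560.2 146.3  50. ] dep [560.3 146.3  49.4]
top box_lid 0.71 [ 99.2 236.1] atz [467.1 480.5  50. ] dep [467.3 481.5  47.6]
side cam_pin 0.96 [300.6 196.3] atz [501.1 -18.4  70. ] dep [499.1 -14.6  73.6]
side lever_grip 0.5 [324.3 181.9] atz [ 472.5 -119.7   70. ] dep [ 468.3 -109.9   78.1]
side lever_grip 0.16 [353.3 182.6] atz [ 393.2 -164.5   70. ] dep [ 413.4 -225.3   22.1]
side strap 0.72 [284.2 208.4] atz [514.5  54.6  70. ] dep [509.2  63.6  79.2]
side box_lid 0.74 [319.2 325.7] atz [254.8 333.   50. ] dep [255.2 332.1  48.4]
side box_lid 0.57 [200.2 334. ] atz [467.3 486.4  50. ] dep [468.2 485.7  48.2]
screwdriver 0.77 [289.9 155.6] [661.3  42.5  24.2]
water_bottle 0.88 [424.6 251.7] [ 426.4 -231.3  142.4]
water_bottle 0.32 [282.9 212.4] [516.1  62.   87.3]
mouse 0.83 [361.7 173.3] [ 615.8 -128.    33.3]
mouse 0.39 [245.  195.6] [560.  148.7  49.4]
pliers 0.57 [184.  166.4] [638.8 299.8   7.6]
pliers 0.24 [304.5 214.4] [512.9  12.9  74.9]
project_box 0.63 [243.5 197.3] [556.1 152.1  49.3]
project_box 0.63 [102.4 241. ] [456.1 473.8  47.6]
```

View pics/top0.png

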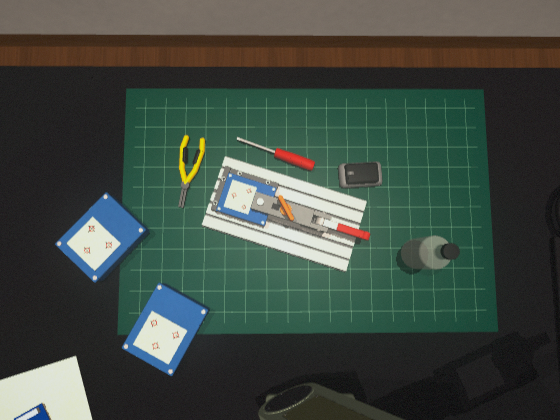

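View pics/side0.png

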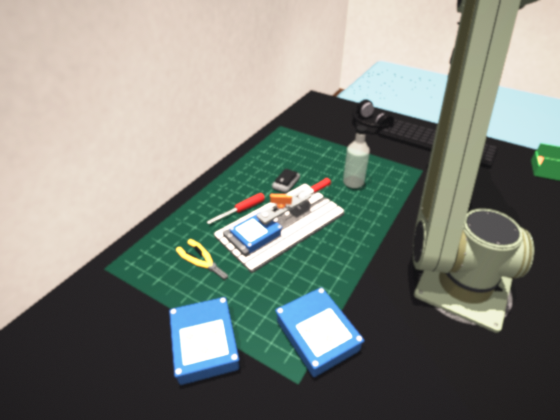

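The top view shows the clamp with the right box at (243,197), the wing nut at (285,208) and the lever at (352,232). The bottle is at (430,252), the mouse at (361,173) and the screwdriver at (290,157). The side view shows the same layout. Next I'll fit the axis from colours and depth.

```bash
python3 - <<'E'
from h import *
np.set_printoptions(precision=2,suppress=True)
p=cams.camera("top")
f=p["frame"]; hsv=cv2.cvtColor(f,cv2.COLOR_RGB2HSV).astype(int)
H,S,V=hsv[...,0],hsv[...,1],hsv[...,2]
def roi(m,u0,u1,v0,v1):
    o=np.zeros_like(m);o[v0:v1,u0:u1]=m[v0:v1,u0:u1];return o
def fit(m,z,n):
    v,u=np.nonzero(m); X=np.array([atz(p,(a,b),z) for a,b in zip(u,v)])[:,:2]
    (c,s,a)=cv2.minAreaRect(X.astype(np.float32)); c2=X.mean(0); w,E=np.linalg.eigh(np.cov((X-c2).T)); d=E[:,1]
    print(n,len(u),"rect",np.array(c),np.array(s),a,"mean",c2,"dir deg",np.degrees(np.arctan2(d[1],d[0]))%180)
    D=p["z_map"][m]; Z=[dep(p,(a,b))[2] for a,b in zip(u,v)]; print("  z",np.percentile(Z,[10,50,90]))
fit(roi((H>5)&(H<18)&(S>150)&(V>120),270,300,190,226),118,"nut")
fit(roi(((H<=4)|(H>172))&(S>150)&(V>80),325,380,215,245),77,"lever")
# white plate
m=roi((S<60)&(V>150),195,375,150,275)
fit(m,16,"plate")
fit(roi((H>100)&(H<125)&(S>120),205,285,165,230),50,"box")
big=cv2.resize(f[140:285,190:390],None,fx=4,fy=4,interpolation=cv2.INTER_CUBIC)
cv2.imwrite("pics/c1.png",cv2.cvtColor(big,cv2.COLOR_RGB2BGR))
E
```

```text
nut 142 rect [521.    58.91] [57.77 21.97] 38.12493133544922 mean [522.32  57.23] dir deg 28.236826681512866
  z [ 86.07 115.71 116.57]
lever 242 rect [474.21 -95.52] [74.35 16.54] 71.97842407226562 mean [473.95 -95.89] dir deg 72.29741208963569
  z [74.77 76.66 78.03]
plate 7912 rect [553.36  46.87] [360.85 237.78] 72.02552032470703 mean [520.64  46.99] dir deg 73.44295290125187
  z [13.31 15.27 74.24]
box 775 rect [552.75 146.68] [116.59  92.21] 72.11549377441406 mean [551.72 149.5 ] dir deg 61.11320210678061
  z [47.89 49.21 49.9 ]
```

View pics/c1.png

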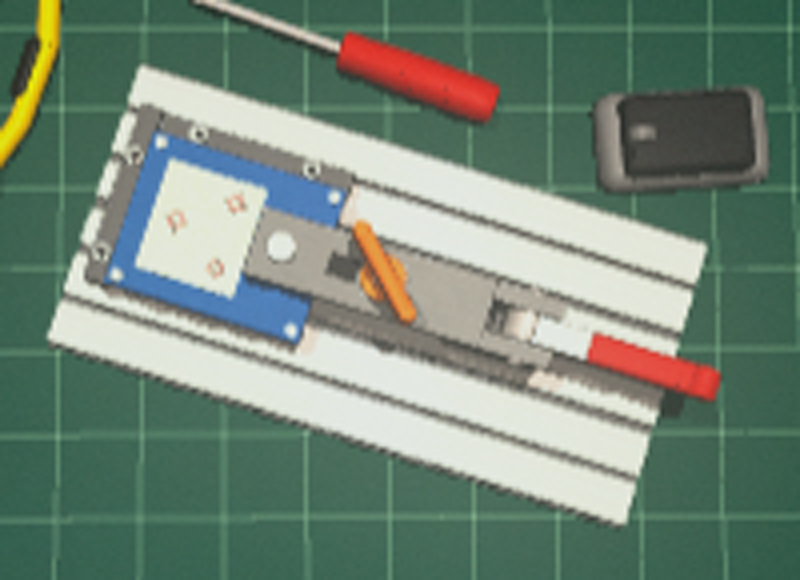

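```bash
cat >> h.py <<'E'
from scipy.spatial.transform import Rotation as Ro
O=np.array([523.3,58.8]); YAW=np.radians(72.1)
BX=np.array([np.cos(YAW),np.sin(YAW)])
def down(th):   # tool pointing down, tool x at world angle th
    x=np.array([np.cos(th),np.sin(th),0]); z=np.array([0,0,-1.]); return Ro.from_matrix(np.c_[x,np.cross(z,x),z]).as_quat()
def W(x,z,up=54):  # bed (x,0), height z of grasp point -> TCP
    return [*(O+BX*x),z+up]
def lev(a):       # grasp point on the lever at angle a
    return W(-85-78*np.cos(a), 70-3*a/1.15+78*np.sin(a))
E
python3 - <<'E'
from h import *
np.set_printoptions(precision=2,suppress=True)
q0=sensors.read_tcp_pos(); 
robot.servo_line([q0[0],q0[1],400],rate=250)
c=[(robot.solve_ik(lev(0),down(YAW+k)),k) for k in(0,np.pi)]; print(c)
k=min([x for x in c if x[0] is not None],key=lambda x:abs(x[0][5]))[1]
Q=down(YAW+k); p=lev(0)
robot.movep([p[0],p[1],330],Q)
print(robot.servo_line([p[0],p[1],190],rate=250), robot.servo_line(p,rate=80,force_limit=8))
claw.grip(10,40); print(sensors.read_opening(),sensors.read_grip_force(),sensors.read_wrist_force(),sensors.read_time())
s=cams.camera("top"); 
cv2.imwrite("pics/g1.png",cv2.cvtColor(cv2.resize(s["frame"][140:285,190:470],None,fx=2.8,fy=2.8),cv2.COLOR_RGB2BGR))
E
```

```text
[(array([-0.22,  0.37,  2.02, -0.  ,  0.75,  0.09]), 0), (None, 3.141592653589793)]
False False
17.47976593369463 44.032525420188904 [ 1.35 -1.04  0.82] 5.6583
```

View pics/g1.png

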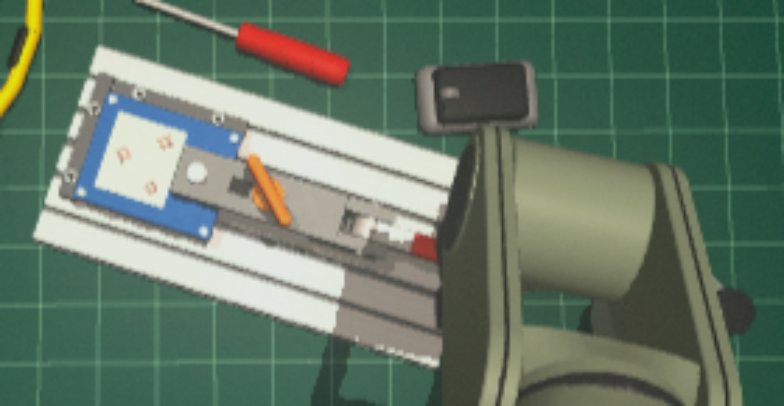

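The lever handle is gripped: the opening reads 17.5 mm and the handle shows at (425,247). Now I'll raise it along the arc.

```bash
python3 - <<'E'
from h import *
np.set_printoptions(precision=2,suppress=True)
for a in np.linspace(0,1.15,9)[1:]:
    st=robot.servo_line(lev(a),rate=70,force_limit=45); f=sensors.read_wrist_force(); print(round(a,2),st,f,sensors.read_tcp_pos()-np.array(lev(a)))
    if st: break
robot.wait(.3)
claw.grip(50); p=sensors.read_tcp_pos()
robot.servo_line([p[0],p[1],290],rate=250)
# step towards nut, high
n=W(0,110); robot.movep([n[0],n[1],290],sensors.read_orientation())
for s in("side","top"):
  c=cams.camera(s)
  for k in("lever_grip","cam_pin"):
    for r in landmark_of(k,c)[:2]: print(s,k,r["confidence"],r["uv"],dep(c,r["uv"]))
  if s=="side": cv2.imwrite("pics/s1.png",cv2.cvtColor(cv2.resize(c["frame"][120:290,180:400],None,fx=3.5,fy=3.5),cv2.COLOR_RGB2BGR))
print(sensors.read_time(),sensors.read_wrist_force())
for d in range(-180,181,30): print(d,[None if q is None else round(q[5],2) for q in[robot.solve_ik(n,down(YAW+np.radians(d)))]],end=' ')
E
```

```text
0.14 False [ 2.05  0.91 -2.42] [0.31 0.08 0.27]
0.29 False [ 2.43  2.11 -2.67] [0.35 0.24 0.51]
0.43 False [ 4.17  3.4  -4.54] [0.33 0.3  0.52]
0.57 False [ 3.89  2.84 -5.61] [0.28 0.32 0.53]
0.72 False [ 4.03  1.4  -5.81] [0.25 0.22 0.41]
0.86 False [ 3.76  0.69 -5.98] [0.1  0.   0.15]
1.01 False [ 2.86 -2.3  -7.3 ] [-0.02 -0.25  0.02]
1.15 False [ 3.84 -3.21 -8.46] [-0.11 -0.41 -0.06]
side lever_grip 0.8 [311.9, 171.1] [488.22 -57.94 143.7 ]
side cam_pin 0.89 [305.6, 194.2] [488.27 -25.56  78.69]
side cam_pin 0.36 [352.8, 182.5] [ 414.13 -222.11   24.32]
top lever_grip 0.6 [339.0, 223.8] [449.86  10.24 539.6 ]
top cam_pin 0.62 [322.3, 217.7] [505.37 -27.23  74.17]
10.275 [-0.31 -0.76  0.83]
-180 [None] -150 [None] -120 [np.float64(2.5)] -90 [np.float64(1.97)] -60 [np.float64(1.45)] -30 [np.float64(0.93)] 0 [np.float64(0.4)] 30 [np.float64(-0.12)] 60 [np.float64(-0.64)] 90 [np.float64(-1.17)] 120 [np.float64(-1.69)] 150 [np.float64(-2.22)] 180 [None]
```

View pics/s1.png

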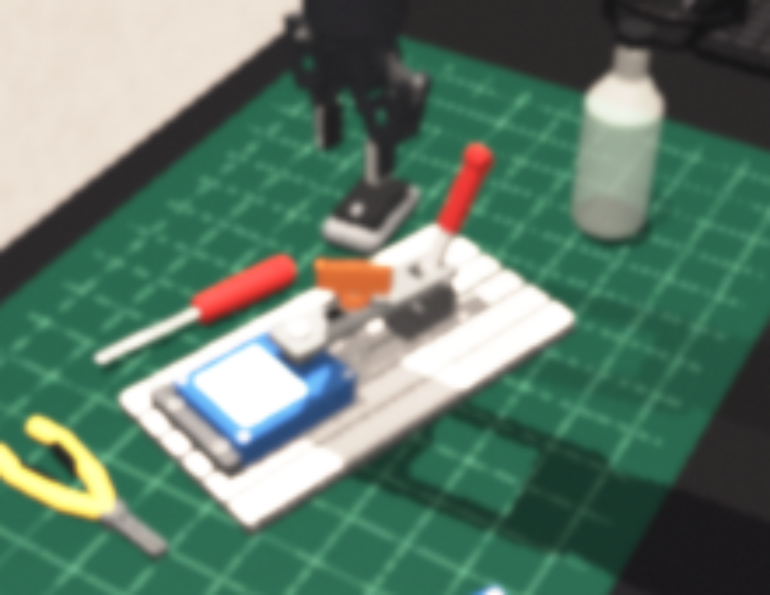

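The lever is up, at (475,150) in the crop. The blade lies about -45° from bed x, so the nut is at about 0.78 and needs about 2.7 rad clockwise.

```bash
python3 - <<'E'
from h import *
np.set_printoptions(precision=2,suppress=True)
th=YAW+np.radians(135.2)
n=W(0,110)
robot.movep([n[0],n[1],240],down(th))
c=cams.camera("side")
print(robot.servo_line([n[0],n[1],195],rate=150),robot.servo_line(n,rate=70,force_limit=8))
claw.grip(4,30); print(sensors.read_opening(),sensors.read_grip_force(),sensors.read_wrist_force(),sensors.read_time())
N=8
for i in range(1,N+1):
    st=robot.servo_line(n,down(th-2.7*i/N),rate=100,force_limit=30)
    print(i,st,sensors.read_wrist_force(),round(float(sensors.read_moment()[2]),2),round(sensors.read_opening(),1),round(sensors.read_qpos()[5],2),sensors.read_time())
    if st: break
E
```

```text
False False
9.31361018564179 33.00812155008316 [ 1.65 -6.02  0.29] 13.8333
1 False [ 3.04 -5.96 -1.42] -0.02 9.4 -1.62 14.3167
2 False [ 2.51 -7.12 -2.29] -0.05 9.3 -1.28 14.8
3 False [ 3.69 -8.05 -4.6 ] -0.04 9.6 -0.94 15.2833
4 False [ 3.07 -6.71 -3.56] -0.06 9.4 -0.61 15.7667
5 False [ 3.37 -6.79 -6.  ] -0.05 9.3 -0.27 16.25
6 False [ 3.29 -7.57 -5.65] 0.02 9.5 0.07 16.7333
7 False [ 3.45 -6.31 -6.12] -0.08 9.6 0.41 17.2167
8 False [ 3.19 -6.14 -8.72] 0.01 9.5 0.74 17.7
```

```bash
python3 - <<'E'
from h import *
np.set_printoptions(precision=2,suppress=True)
claw.grip(50); p=sensors.read_tcp_pos()
robot.servo_line([p[0],p[1],290],rate=250)
# stand above the lever side, out of top camera's view of the nut
robot.movep([400,-40,330],down(YAW))
for s in("top","side"):
  c=cams.camera(s); print(s,[(round(r["confidence"],2),np.array(r["uv"])) for k in("pad_face","nut_grip","lever_grip") for r in landmark_of(k,c)[:1]])
  b=c["frame"][165:260,220:370] if s=="top" else c["frame"][150:270,220:350]
  cv2.imwrite(f"pics/{s}2.png",cv2.cvtColor(cv2.resize(b,None,fx=4.5,fy=4.5,interpolation=cv2.INTER_CUBIC),cv2.COLOR_RGB2BGR))
  if s=="top":
    for x in(-40,-20,30,45,60,72):
      for y in(-12,12):
        X=[*(O+BX*x+y*np.array([-BX[1],BX[0]])),76]; print(x,y,dep(c,proj(c,X))[2],end='; ')
print(sensors.read_time())
E
python3 - <<'E'
import cv2,numpy as np
a=cv2.imread('pics/top2.png');b=cv2.imread('pics/side2.png')
h=590;w=790
print(a.shape,b.shape)
a=cv2.resize(a,(450,285));b=cv2.resize(b,(320,295))
m=np.zeros((300,780,3),np.uint8);m[:285,:450]=a;m[:295,455:775]=b;cv2.imwrite('pics/m2.png',m)
E
```

```text
top [(0.74, array([283.5, 210.6])), (0.59, array([337.8, 224.3]))]
-40 -12 71.72606544394807; -40 12 72.06495932253154; -20 -12 73.20072910817589; -20 12 73.01451885021675; 30 -12 75.09942869763768; 30 12 73.5215810802598; 45 -12 73.97427484230582; 45 12 73.92033370161403; 60 -12 75.13769298250713; 60 12 74.3658153489622; 72 -12 72.41953386186674; 72 12 72.94321906260666; side [(0.75, array([281.8, 200.3])), (0.71, array([314. , 173.2]))]
19.9083
(428, 675, 3) (540, 585, 3)
```

View pics/m2.png

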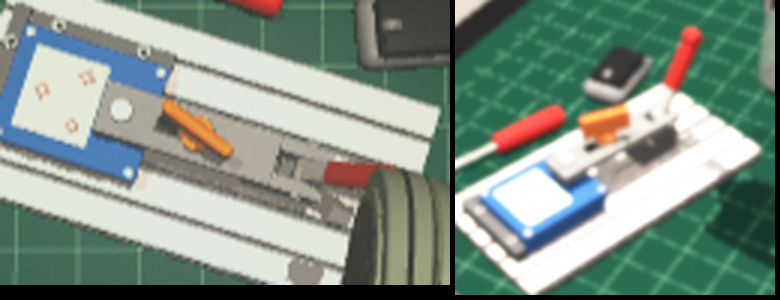

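The blade runs (168,105)-(228,152), about 20° from the strap line, so the nut is at about 3.49 as intended. The lever is still up and the box is unmoved. Now I'll close the lever.

```bash
python3 - <<'E'
from h import *
np.set_printoptions(precision=2,suppress=True)
a0=1.13; p=lev(a0); Q=down(YAW)
robot.movep([p[0],p[1],300],Q)
print(robot.servo_line(p,rate=120,force_limit=10))
claw.grip(10,45); print(sensors.read_opening(),sensors.read_wrist_force())
for a in [*np.linspace(a0,0,9)[1:],-0.03]:
    st=robot.servo_line(lev(a),rate=70,force_limit=60); print(round(a,2),st,sensors.read_wrist_force(),sensors.read_tcp_pos()-np.array(lev(a)))
    if st: break
robot.wait(.3); claw.grip(50); p=sensors.read_tcp_pos()
robot.servo_line([p[0],p[1],330],rate=250)
robot.movep([330,80,400],Q)
c=cams.camera("top")
g=landmark_of("lever_grip",c)[0]; print(g["confidence"],g["uv"],dep(c,g["uv"]))
for d in(45,78,108):
    X=[*(O+BX*(-85-d)),77]; print(d,dep(c,proj(c,X)))
hsv=cv2.cvtColor(c["frame"],cv2.COLOR_RGB2HSV);m=(hsv[...,0]>100)&(hsv[...,0]<125)&(hsv[...,1]>120);m[:165]=0;m[230:]=0;m[:,:205]=0;m[:,285:]=0
v,u=np.nonzero(m);X=np.array([atz(c,(i,j),50)[:2] for i,j in zip(u,v)],np.float32);print("box",cv2.minAreaRect(X))
for x in(-40,-20,45,60,72): print(x,dep(c,proj(c,[*(O+BX*x+[-11.4,3.7]),76]))[2])
cv2.imwrite("pics/t3.png",cv2.cvtColor(cv2.resize(c["frame"][140:285,190:450],None,fx=3,fy=3,interpolation=cv2.INTER_CUBIC),cv2.COLOR_RGB2BGR))
print(sensors.read_time())
E
```

```text
False
17.150055153869534 [-0.54 -1.13  3.86]
0.99 False [1.17 0.96 6.12] [0.97 0.22 1.13]
0.85 False [0.39 0.03 8.02] [ 0.91 -0.01  1.2 ]
0.71 False [ 0.63 -0.7   6.11] [ 0.84 -0.35  1.05]
0.56 False [-0.03 -3.08  5.5 ] [ 0.76 -0.54  0.88]
0.42 False [ 0.25 -3.25  4.94] [ 0.68 -0.67  0.68]
0.28 False [-0.15 -4.19  3.72] [ 0.57 -0.69  0.39]
0.14 False [ 0.62 -5.22  2.43] [ 0.48 -0.58  0.12]
0.0 False [-0.76 -4.43  8.75] [ 0.79 -0.53  0.96]
-0.03 False [-3.11 -4.62 23.67] [ 1.19 -0.69  2.71]
0.66 [351.5, 231.5] [473.66 -91.75  78.41]
45 [483.31 -64.85  77.37]
78 [473.1  -96.03  78.42]
108 [ 463.71 -123.86   81.43]
box ((552.7507934570312, 146.67913818359375), (116.58511352539062, 92.21376037597656), 72.11549377441406)
-40 73.92915704755944
-20 74.56312354642012
45 72.3314747749863
60 72.20578992639582
72 70.90806525786843
27.2
```

View pics/t3.png

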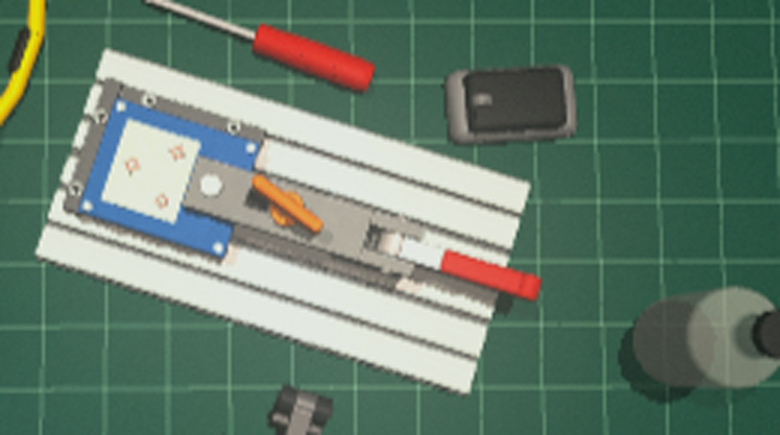

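The lever lies closed: the handle is at (490,272), and the arm felt the end stop. The box hasn't moved, and the strap nose came down about 2.4 mm, as expected. I'm handing in.

```bash
python3 -c "
from h import *
print(finish_job())"
```

```text
the job is handed in; nothing more can be done
None
```

I opened the lever, turned the wing nut clockwise to about 3.49 rad (judged from the blade's angle), closed the lever to its stop and handed the job in at about 27 s. The final picture shows the box where it started; I could not measure the pad's force on the lid, but the strap nose dropped about 2.4 mm on closing, as a proper grip should.

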